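# Open the chrome film loader

### The arm

A 6-joint arm with a two-finger parallel gripper is mounted at the origin on the work surface. World frame = base frame: x ahead of the robot, y to its left, z up, the work surface at z = 0. Lengths are in mm, angles in rad, forces in N, time in s.
With the tool pointing down it reaches from about 275 to 1000 mm from the base axis. Payload 8.4 kg.
Tool frame: the origin (TCP) lies at the very end of the fingers, on their centre line; the grasp point (between the pads) lies 19 mm behind it; z points along the fingers, y is the direction in which the jaws open and shut (so a half turn about z gives the same grasp; the last joint's range is limited). The gripper opens to 85 mm and grips with 20 to 120 N. Pads are 22 mm wide; open, the fingers measure 114 mm over their backs; the gripper's body (76 mm by 85 mm) begins 54 mm behind the grasp point. The pads swing forward as they close: fully open they stand 13 mm farther back than shut.
Start: joints at [-1.275, 0.353, 1.633, -0, 1.155, -0.002], TCP at [183.385, -597.493, 231.281] pointing down, gripper open.
Joint ranges: [-2.63, 2.63], [-0.92, 2.1], [0.06, 2.66], [-1.3, 4.44], [0, 2.69], [-3.02, 3.02]. Speed limits (rad/s): [2.22, 2.22, 2.79, 3.14, 3.14, 3.14].

### API

Orientations are given as [roll, pitch, yaw] about the fixed x, y, z axes, in that order (R = Rz(yaw) Ry(pitch) Rx(roll)).
In Python, from rig import r gives the robot as it stands.
- The arm moves only by the tool jog_arm, never from a script. Its argument "increments" is text: rows parted by semicolons, each of 7 numbers parted by spaces: the shift along the tool's x, y, z in cm, then the turn, a rotation vector about the tool's x, y, z in rad, then the opening, from -1 (shut) to 1 (fully open). A call has exactly 8 rows; each row shifts and turns the commanded pose from where the row before left it, along the tool's axes as they then stand; what a row does not reach is not made up. A row lasts 1/10 s, in which the tool goes at most 50 mm and 8.59 degrees, less where a joint would pass 70% of its speed; a pose out of reach is approached as far as the arm can. A call with a gripper value outside its range is refused whole. The fingers move at their own pace and stop on an object; "squeeze" is the grip in N (left out, the last holds). Time passes only in rows, so rows that do not move let the fingers close, or fill a call up. It gives the time, the measured TCP pose, the force and the opening at its end, in the units of the state.
- r.sense(): the state, without advancing time (a new reading comes with each control period).
- r.grab_frame(name): name is "side" or "top" or "wrist"; returns the picture (384x512x3 uint8, red, green, blue); there is no depth.
- r.camera_info(name): a dict with "K" (3x3 intrinsics, pixels), "rvec" (rotation vector, rad) and "tvec" (3), from world to camera coordinates, as OpenCV has them. Camera axes: x right, y down, z forward; pixel columns grow to the right and rows downward; lengths in mm; the calibration is good to about 2 mm. The wrist camera is an equidistant fisheye: a pixel r from the principal point sees the ray r / f radians off the axis. A picture is of the moment at which its call begins: read the wrist's pose just before it. camera_info takes no time and is no camera call; for the wrist camera it gives the pose at the moment of the call.
- r.sign_off(): hands the job in, once; it reports no verdict.
The state is a dict: "clock": time; "qpos": joint angles; "qvel": joint speeds; "joint_efforts": joint torques, N m; "eef_pos": TCP position; "tcp_rot": TCP orientation; "contact_force": force on the tool from outside, world axes, zero at the start; "wrist_torque": the same for the moment, N m; "opening": opening from 0.0 (shut) to 1.0 (fully open).
Only numpy, scipy, OpenCV 4.12 (cv2) and the standard library are available. Lean on these libraries where they do the work, as an engineer would, in place of code of your own. Each camera call takes 0.05 s, during which the arm holds its last target.

### The job

Open the chrome film loader on the turntable for loading: press its red release tab inward so that the snap-in cover springs ajar, then swing that cover up and over, past upright, until it stays wide open by itself, leaning back behind its hinge. Leave the similar black loader's cover shut.

Things in the scene. Friction and masses are not known exactly. Their poses are not given: they have to be found in the camera images.
- chrome_press (a point): Centre of the upright outer face (32 mm wide, 22 high) of the red tab on the front of the chrome (silver) loader, a fixed box 90 deep, 76 wide. The tab stands 15 mm proud of the front wall. Axes: x level, inward (press so), y along the face, z up. Turntable top 40 mm below this point; the loader's rim and hinge axis 22 mm above it; hinge axis along y, 94 mm inward of it, at the loader's back.
- chrome_tab (a joint): Inward travel of the chrome loader's red tab in m: 0 = out, at rest; 0.010 = fully in, at its stop. Sprung: about 1.5 N at first, 4.5 N fully in; comes out when let go. Past about 0.005 it frees the cover. Then push the raised cover over with fingertips 10 to 15 mm below its edge: reaching lower, wider parts of a gripper may snag on it.
- chrome_cover (a joint): Angle of the chrome loader's cover in rad: 0 shut, latched; 1.57 upright; 2.2 its stop. Plate 60 mm wide, its free front edge a 10 mm bead, 66 mm from the hinge axis. Once the tab is pressed a spring raises it in about a second to about 1.15 (edge 60 mm over the rim). Then push the edge or underside inward over the hinge (light). Past upright it sinks on to its stop, below 1.4 back to 1.15.
- black_cover (a joint): Angle of the black plastic loader's cover in rad, 0 = shut and latched. This loader has the same shape, mechanism and red tab and stands on the same beech turntable, about 200 mm from the chrome one. Loose on the turntable too: a film cassette 49 mm high, a green lens cap, a brass tripod mount 32 mm high.

How it is judged:
By the outcome, as a careful person would: the job done as asked, in the order asked, and still so for the second after the job is handed in, with the robot touching nothing.
It also fails if it takes over 40 s, if anything falls off the work surface, if the arm or the gripper's body presses on something with over 40 N, if the wrist force passes 120 N, or if a joint passes its speed limit or range.

## Working session

There is one attempt and no reset: what is moved stays moved. The work goes in short steps, Python scripts to look and compute and a tool call to move; the robot and the scene stay as the last step left them, time stands still between calls to the robot, and variables do not carry over. Pictures are saved under pics/ and viewed, and the job is handed in when it is done.

Besides the shell and the picture viewer there is one more tool, called after "Call:" as name(argument=value, ...) on one line, values as JSON. jog_arm: Moves the arm, as the interface text tells. Its arguments: {"type":"object","properties":{"increments":{"type":"string"},"squeeze":{"type":"number"}},"required":["increments"]}

```bash
mkdir -p pics; ls
python3 - <<'E'
from rig import r
import cv2
s=r.sense();print(s)
for n in("side","top","wrist"):
    print(n,r.camera_info(n))
    cv2.imwrite(f"pics/{n}0.png",r.grab_frame(n)[:,:,::-1])
E
```

```text
pics
{'clock': 0.0, 'qpos': array([-1.27541711e+00,  3.53633602e-01,  1.63414613e+00, -3.22726779e-06,
        1.15519955e+00, -2.40968129e-03]), 'qvel': array([-0.00095332, -0.00172968, -0.00058625, -0.00182239,  0.0005312 ,
        0.00102223]), 'joint_efforts': array([ 4.55151181e-03, -6.05246258e+01, -3.42065442e+01,  1.99452993e-04,
        9.06484143e-03,  3.54346321e-05]), 'eef_pos': array([ 183.23232466, -597.03292822,  230.56563672]), 'tcp_rot': array([-3.14020603e+00, -3.90579535e-07,  2.97790206e-01]), 'contact_force': array([ 1.06800175,  0.77680408, -0.3246927 ]), 'wrist_torque': array([ 0.00270681, -0.0354577 ,  0.05388459]), 'opening': 1.0035080042692865}
side {'K': array([[412.0062397 ,   0.        , 257.03525718],
       [  0.        , 412.0062397 , 189.22623998],
       [  0.        ,   0.        ,   1.        ]]), 'rvec': array([ 0.9323436 , -2.60883113,  0.92444426]), 'tvec': array([421.24041679, 293.4398585 , 622.57342297])}
top {'K': array([[438.3649432 ,   0.        , 250.6109622 ],
       [  0.        , 438.3649432 , 195.62649683],
       [  0.        ,   0.        ,   1.        ]]), 'rvec': array([ 2.2208869 , -2.16945153,  0.04918156]), 'tvec': array([ 32.52893253, 522.87904913, 820.03719314])}
wrist {'K': array([[297.31863964,   0.        , 257.30425565],
       [  0.        , 297.31863964, 191.88273954],
       [  0.        ,   0.        ,   1.        ]]), 'rvec': array([-2.33400521,  1.72696935,  0.24741341]), 'tvec': array([-623.99766965,  -35.51790674,  379.42472002])}
```

View pics/side0.png

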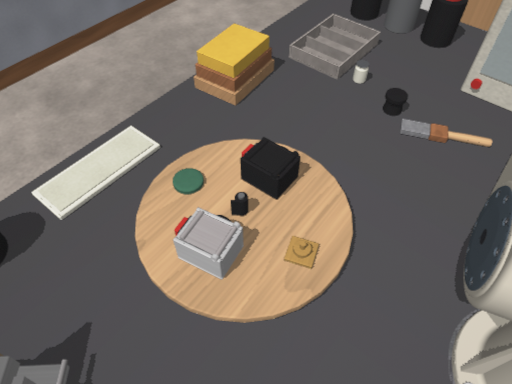

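View pics/top0.png

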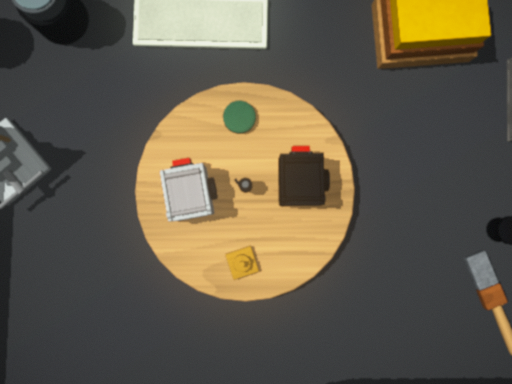

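View pics/wrist0.png

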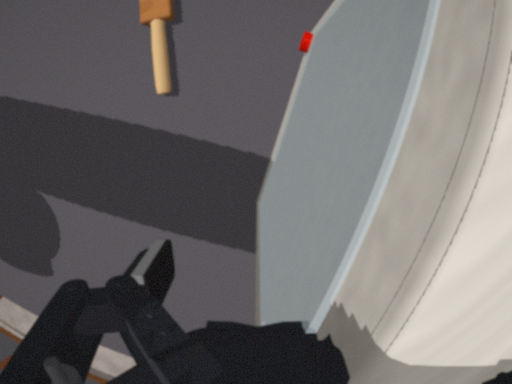

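```bash
cat > h.py <<'E'
import numpy as np, cv2
from rig import r
def cam(n):
    c=r.camera_info(n);R=cv2.Rodrigues(np.array(c['rvec']))[0];return np.array(c['K']),R,np.array(c['tvec'])
def proj(n,P):
    K,R,t=cam(n);p=(K@(R@np.atleast_2d(P).T+t[:,None])).T;return p[:,:2]/p[:,2:]
def back(n,uv,z):
    K,R,t=cam(n);C=-R.T@t;d=R.T@np.linalg.inv(K)@np.array([*uv,1.]);return C+d*(z-C[2])/d[2]
def ray(n,uv):
    K,R,t=cam(n);return -R.T@t,R.T@np.linalg.inv(K)@np.array([*uv,1.])
def tri(a,b):
    A=np.zeros((3,3));y=np.zeros(3)
    for n,uv in(("side",a),("top",b)):
        C,d=ray(n,uv);d=d/np.linalg.norm(d);M=np.eye(3)-np.outer(d,d);A+=M;y+=M@C
    return np.linalg.solve(A,y)
E
python3 - <<'E'
from h import *
for n in("side","top"):
    K,R,t=cam(n);print(n,"C",-R.T@t,"\n",R.round(2))
s=cv2.imread("pics/side0.png");t=cv2.imread("pics/top0.png")
cv2.imwrite("pics/s1.png",cv2.resize(s[190:290,150:270],None,fx=6,fy=6,interpolation=cv2.INTER_CUBIC))
cv2.imwrite("pics/t1.png",cv2.resize(t[140:240,140:260],None,fx=6,fy=6,interpolation=cv2.INTER_CUBIC))
for n,im in(("side",s),("top",t)):
    m=(im[:,:,2]>130)&(im[:,:,1]<60)&(im[:,:,0]<60)
    k,l,st,c=cv2.connectedComponentsWithStats(m.astype('uint8'))
    print(n,[(st[i],c[i].round(1)) for i in range(1,k) if st[i][4]>15])
print(tri((240,215),(245,185)))
E
```

```text
side C [224.95009256 394.47136759 667.03665738] 
 [[-0.77 -0.63  0.  ]
 [-0.49  0.6  -0.63]
 [ 0.4  -0.49 -0.78]]
top C [481.8507544   41.4290747  844.40814293] 
 [[ 0.02 -1.   -0.  ]
 [-1.   -0.02 -0.05]
 [ 0.05  0.   -1.  ]]
side [(array([471,  79,  10,  10,  71], dtype=int32), array([475.7,  83.4])), (array([242, 145,  12,  12,  38], dtype=int32), array([246.9, 149.5])), (array([175, 218,  13,  16,  61], dtype=int32), array([180.8, 224.4]))]
top [(array([292, 147,  17,   5,  81], dtype=int32), array([300.4, 149. ])), (array([174, 160,  16,   6,  58], dtype=int32), array([181.3, 162. ]))]
[541.54224729  55.69204961  15.10284863]
```

Run:
```python
from h import *
print([ (p,back("top",p,20).round(1)) for p in ((135,190),(356,190),(245,82),(245,300))])
print([ (p,back("side",p,20).round(1)) for p in ((136,220),(353,222),(245,140),(245,305))])
```

```text
[((135, 190), array([527.1, 262.9,  20. ])), ((356, 190), array([ 536.9, -153.4,   20. ])), ((245, 82), array([738.2,  60.5,  20. ])), ((245, 300), array([326.9,  50.6,  20. ]))]
[((136, 220), array([684.1, 192.4,  20. ])), ((353, 222), array([362.5, -65.8,  20. ])), ((245, 140), array([ 664.2, -104.5,   20. ])), ((245, 305), array([414.3, 190.2,  20. ]))]
```

View pics/s1.png

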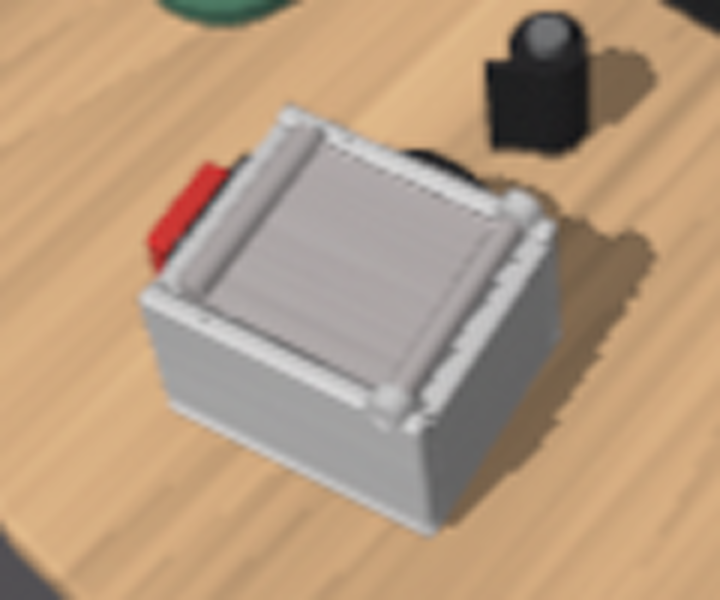

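View pics/t1.png

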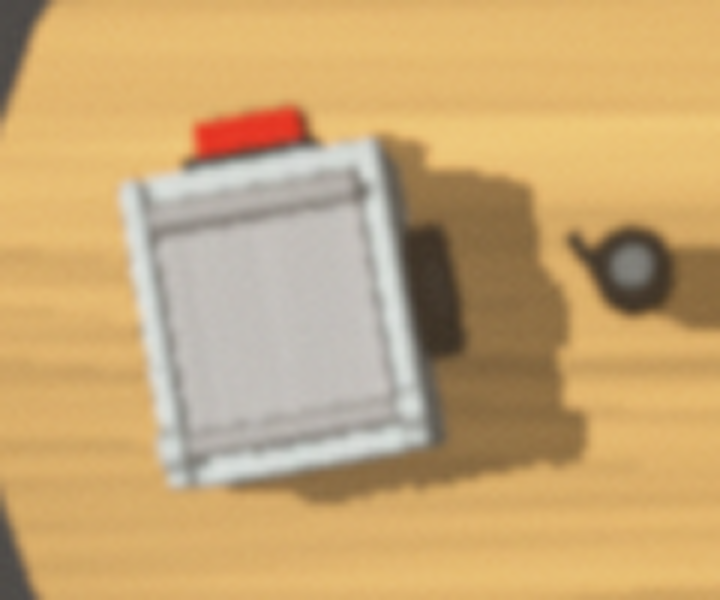

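Run:
```python
from h import *
S=[(198.3,208.3),(174.7,239.5),(220.8,259.2),(241.3,227.5)]
T=[(203,163.8),(160.8,171.2),(168.7,220.8),(212.8,212.8)]
P=np.array([tri(a,b) for a,b in zip(S,T)]);print(P.round(1))
f=(P[0]+P[1])/2;b=(P[2]+P[3])/2;print(f,b,np.linalg.norm(f-b),np.linalg.norm(P[0]-P[1]),np.linalg.norm(P[3]-P[2]))
# cassette, tt edges
# tab top edge: side crop (215,165),(155,238) ; top outer edge (195,125),(300,107)
for a,b in (((215,165),(300,108)),((152,240),(195,125))):
    print(tri((150+a[0]/6,190+a[1]/6),(140+b[0]/6,140+b[1]/6)))
# fit with model: params x,y,yaw,ztt
from scipy.optimize import least_squares
def pts(q):
    x,y,yaw,z=q; c,s=np.cos(yaw),np.sin(yaw)
    L=[(15,-38,22),(15,38,22),(105,38,22),(105,-38,22),(0,-16,11),(0,16,11)]
    # local y: axes x inward, z up -> y=z cross x
    return np.array([[x+c*a-s*b,y+s*a+c*b,z+h] for a,b,h in L])
To=T+[(140+195/6,140+125/6),(140+300/6,140+107/6)]
So=S+[(150+152/6,190+240/6),(150+215/6,190+165/6)]
perm=[1,0,3,2,4,5]  # local -y when yaw~pi is world +y
To2=[To[i] for i in (1,0,3,2,4,5)];So2=[So[i] for i in (1,0,3,2,4,5)]
fun=lambda q:np.r_[(proj("top",pts(q))-To2).ravel(),(proj("side",pts(q))-So2).ravel()]
o=least_squares(fun,[600,190,np.pi+.15,60]);print(o.x,fun(o.x).round(1))
```

```text
[[571.7 128.4  87.3]
 [556.2 200.1  90. ]
 [470.7 182.   97. ]
 [487.9 109.7  85.4]]
[563.97175281 164.22207294  88.69100915] [479.28142518 145.88991426  91.19657844] 86.68793176102784 73.39332759762983 75.20595513051872
[581.90718625 152.1060895   76.57700168]
[575.97961704 182.43955072  78.45607991]
[580.17608563 167.36447519   3.35260289  66.42534036] [-0.2 -0.3  0.7 -1.1  0.4  1.   1.1  1.2  0.2  0.1  0.6 -0.3 -1.5  0.6
 -0.3 -1.4  2.2 -0.8 -0.2  3.2 -1.1  0.2 -1.2 -1. ]
```

Call:
jog_arm(increments="2.7 -2.54 0 0 0 0 -1;2.7 -2.54 0 0 0 0 -1;2.7 -2.54 0 0 0 0 -1;2.7 -2.54 0 0 0 0 -1;2.7 -2.54 0 0 0 0 -1;2.7 -2.54 0 0 0 0 -1;2.7 -2.54 0 0 0 0 -1;2.7 -2.54 0 0 0 0 -1", squeeze=20)

```text
clock: 0.95
eef_pos: [330.6, -338.4, 231.2]
tcp_rot: [-3.141, -0.0, 0.298]
contact_force: [0.3, -0.4, -0.3]
opening: -0.003
```

Run:
```python
from h import *
from scipy.spatial.transform import Rotation as Ro
s=r.sense();K,R,t=cam("wrist");C=-R.T@t
print(s['eef_pos'],s['tcp_rot'],s['qpos'],s['opening'])
T=Ro.from_euler('xyz',s['tcp_rot']).as_matrix()
print("cam in tool",T.T@(C-s['eef_pos']),"\naxis",T.T@R.T[:,2])
```

```text
[ 330.6452268  -338.42807219  231.19328596] [-3.14149728e+00 -2.76904261e-06  2.97566482e-01] [-8.00233497e-01  1.14205711e-01  1.94722473e+00  5.20516458e-05
  1.08024586e+00  4.72971824e-01] -0.003040136065890513
cam in tool [  71.49309268   -0.47915184 -143.25050869] 
axis [-2.80082347e-01  4.04434055e-04  9.59975893e-01]
```

Call:
jog_arm(increments="2.7 -2.54 0 0 0 0.011 -1;2.7 -2.54 0 0 0 0.011 -1;2.7 -2.54 0 0 0 0.011 -1;2.7 -2.54 0 0 0 0.011 -1;2.7 -2.54 0 0 0 0.011 -1;2.7 -2.54 0 0 0 0.011 -1;2.7 -2.54 0 0 0 0.011 -1;2.7 -2.54 0 0 0 0.011 -1")

```text
clock: 1.75
eef_pos: [487.4, -86.7, 231.2]
tcp_rot: [3.142, 0.0, 0.209]
contact_force: [1.1, -1.4, -0.3]
opening: 0.006
```

```bash
cat > plan.py <<'E'
# tool-frame move to target TCP given in loader frame (d,lat,h about press point), tilt phi
from h import *
import sys
from scipy.spatial.transform import Rotation as Ro
P=np.array([580.2,167.4,66.4]);yaw=3.3526
def plan(d,lat,h,phi,n,P=P,yaw=yaw):
    i=np.array([np.cos(yaw),np.sin(yaw),0]);l=np.array([-i[1],i[0],0]);k=np.array([0,0,1.])
    s=r.sense();T0=Ro.from_euler('xyz',s['tcp_rot'])
    tgt=P+d*i+lat*l+h*k
    T1=Ro.from_euler('xyz',[np.pi,0,yaw-np.pi])*Ro.from_rotvec([0,-phi,0])
    e=s['eef_pos']-P
    print("now d,lat,h",(e@i).round(1),(e@l).round(1),e[2].round(1),"F in/lat/up",[round(float(s['contact_force']@v),1) for v in(i,l,k)])
    rv=(T0.inv()*T1).as_rotvec()
    # steps with rotation then local shift: use mean-frame approximations
    print("shift cm in current tool",(T0.inv().apply(tgt-s['eef_pos'])/10).round(2),"in target tool",(T1.inv().apply(tgt-s['eef_pos'])/10).round(2),"rot",rv.round(4),"per row /",n,rv/n)
if __name__=="__main__": plan(*[float(a) for a in sys.argv[1:6]])
E
python3 plan.py -45 0 60 0.3 8
```

```text
now d,lat,h 144.0 229.0 164.8 F in/lat/up [-0.8, 1.6, -0.3]
shift cm in current tool [ 18.86 -22.93  10.48] in target tool [ 21.15 -22.9    4.43] rot [-2.000e-04 -2.999e-01 -1.500e-03] per row / 8.0 [-2.73550450e-05 -3.74866684e-02 -1.90413507e-04]
```

Call:
jog_arm(increments="2.4 -2.86 0 0 0 0 -1;2.4 -2.86 0 0 0 0 -1;2.4 -2.86 0 0 0 0 -1;2.4 -2.86 0 0 0 0 -1;2.4 -2.86 0 0 0 0 -1;2.4 -2.86 0 0 0 0 -1;2.4 -2.86 0 0 0 0 -1;2.4 -2.86 0 0 0 0 -1")

```text
clock: 2.55
eef_pos: [627.4, 177.1, 231.0]
tcp_rot: [3.142, 0.0, 0.21]
contact_force: [0.3, -0.4, 0.2]
opening: -0.003
```

Call:
jog_arm(increments="0 0 0.9 0 -0.0375 0 -1;0 0 0.9 0 -0.0375 0 -1;0 0 0.9 0 -0.0375 0 -1;0 0 0.9 0 -0.0375 0 -1;0 0 0.9 0 -0.0375 0 -1;0 0 0.9 0 -0.0375 0 -1;0 0 0.9 0 -0.0375 0 -1;0 0 0.9 0 -0.0375 0 -1")

```text
clock: 3.35
eef_pos: [617.7, 173.5, 159.4]
tcp_rot: [-3.142, 0.303, 0.21]
contact_force: [0.5, -0.5, -0.3]
opening: -0.003
```

```bash
python3 plan.py -40 0 -7 0.3 8
python3 - <<'E'
from h import *
for n in("side","top","wrist"):
    cv2.imwrite(f"pics/{n}2.png",r.grab_frame(n)[:,:,::-1])
t=cv2.imread("pics/wrist2.png");s=cv2.imread("pics/side2.png")
cv2.imwrite("pics/m2.png",np.hstack([cv2.resize(t,(400,300)),cv2.resize(s[120:300,100:340],(400,300))]))
E
```

```text
now d,lat,h -37.9 1.9 93.0 F in/lat/up [-0.4, 0.5, -0.3]
shift cm in current tool [ 3.18 -0.19  9.49] in target tool [ 3.15 -0.19  9.5 ] rot [-0.0004  0.0031 -0.0013] per row / 8.0 [-5.20889361e-05  3.86859320e-04 -1.66606447e-04]
```

View pics/m2.png

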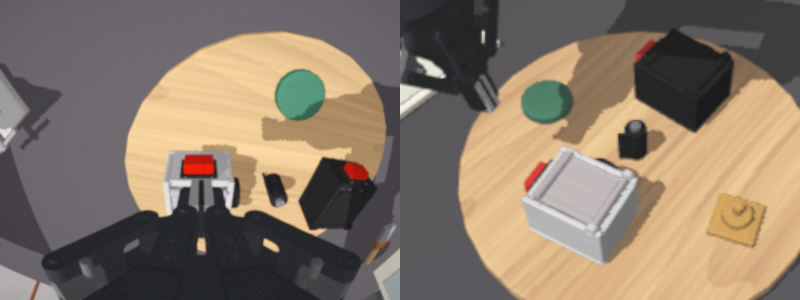

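View pics/wrist2.png

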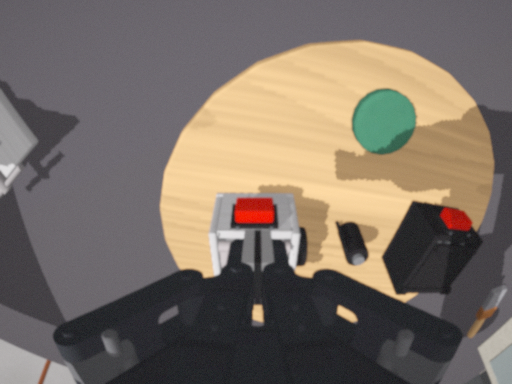

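Run:
```python
from h import *
K,R,t=cam("wrist")
P=np.array([580.2,167.4,66.4]);yaw=3.3526
i=np.array([np.cos(yaw),np.sin(yaw),0]);l=np.array([-i[1],i[0],0]);k=np.array([0,0,1.])
w=cv2.imread("pics/wrist2.png")
S=3;im=cv2.resize(w[150:320,150:380],None,fx=S,fy=S,interpolation=cv2.INTER_CUBIC)
for a,b,h in [(0,-16,11),(0,16,11),(0,-16,-11),(0,16,-11),(15,-38,22),(15,38,22),(105,38,22),(105,-38,22)]:
    c=R@(P+a*i+b*l+h*k)+t;th=np.arctan2(np.hypot(c[0],c[1]),c[2]);u=K[:2,2]+K[0,0]*th*c[:2]/np.hypot(c[0],c[1])
    print(a,b,h,u.round(1))
    cv2.circle(im,tuple(int(v) for v in ((u-[150,150])*S)),3,(255,0,255),-1)
cv2.imwrite("pics/w2.png",im)
```

```text
0 -16 11 [236.5 209.7]
0 16 11 [275.  209.6]
0 -16 -11 [237.9 194.8]
0 16 -11 [273.8 194.7]
15 -38 22 [210.5 231.8]
15 38 22 [301.3 231.6]
105 38 22 [292.8 295.9]
105 -38 22 [219.8 296. ]
```

View pics/w2.png

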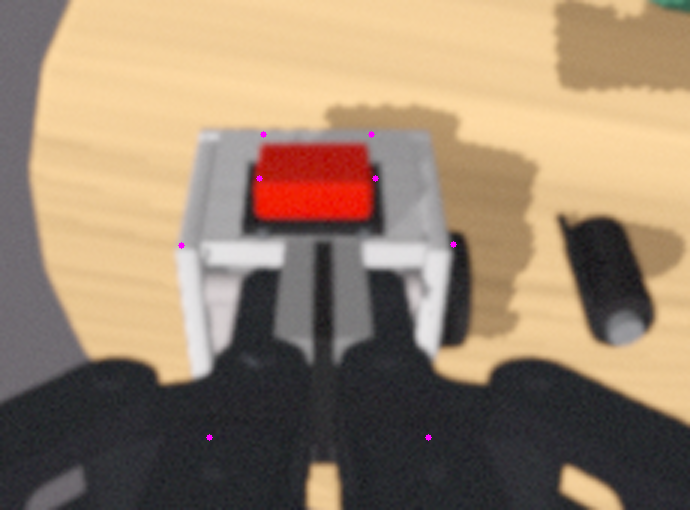

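Call:
jog_arm(increments="0.39 -0.04 1.19 0 0 0 -1;0.39 -0.04 1.19 0 0 0 -1;0.39 -0.04 1.19 0 0 0 -1;0.39 -0.04 1.19 0 0 0 -1;0.39 -0.04 1.19 0 0 0 -1;0.39 -0.04 1.19 0 0 0 -1;0.39 -0.04 1.19 0 0 0 -1;0.39 -0.04 1.19 0 0 0 -1")

```text
clock: 4.3
eef_pos: [618.8, 177.2, 58.9]
tcp_rot: [3.142, 0.3, 0.21]
contact_force: [0.3, -0.6, -0.4]
opening: 0.004
```

```bash
python3 plan.py -15 -1 -5 0.3 8
python3 - <<'E'
from h import *
t=r.grab_frame("top")[:,:,::-1];s=r.grab_frame("side")[:,:,::-1]
cv2.imwrite("pics/m3.png",np.hstack([cv2.resize(t[120:240,130:290],(400,300)),cv2.resize(s[150:300,100:300],(400,300))]))
E
```

```text
now d,lat,h -39.8 -1.5 -7.5 F in/lat/up [-0.2, 0.7, -0.4]
shift cm in current tool [-2.44  0.05  0.49] in target tool [-2.44  0.05  0.49] rot [-0.0003  0.     -0.0011] per row / 8.0 [-4.18055892e-05  2.19013545e-06 -1.41623996e-04]
```

View pics/m3.png

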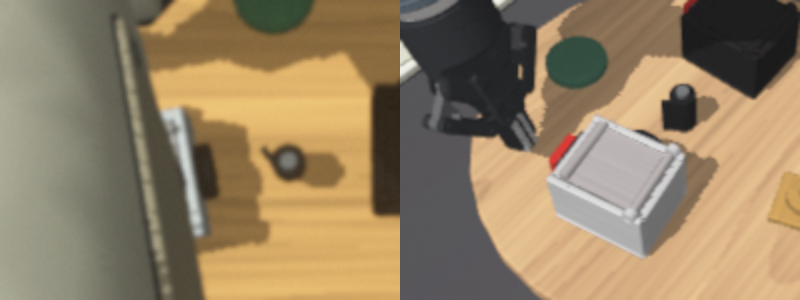

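Call:
jog_arm(increments="-0.31 0 0.06 0 0 0 -1;-0.31 0 0.06 0 0 0 -1;-0.31 0 0.06 0 0 0 -1;-0.31 0 0.06 0 0 0 -1;-0.31 0 0.06 0 0 0 -1;-0.31 0 0.06 0 0 0 -1;-0.31 0 0.06 0 0 0 -1;-0.31 0 0.06 0 0 0 -1")

```text
clock: 5.2
eef_pos: [594.0, 171.9, 62.8]
tcp_rot: [-3.142, 0.3, 0.21]
contact_force: [-0.6, 0.3, -0.6]
opening: -0.003
```

Call:
jog_arm(increments="-0.1 0 0.03 0 0 0 -1;-0.1 0 0.03 0 0 0 -1;-0.1 0 0.03 0 0 0 -1;-0.1 0 0.03 0 0 0 -1;-0.1 0 0.03 0 0 0 -1;0 0 0 0 0 0 -1;0 0 0 0 0 0 -1;0 0 0 0 0 0 -1")

```text
clock: 6.0
eef_pos: [589.4, 170.9, 62.8]
tcp_rot: [-3.142, 0.299, 0.21]
contact_force: [1.9, 1.2, -0.4]
opening: -0.001
```

```bash
python3 plan.py -2 -1 -5 0.3 8
```

```text
now d,lat,h -9.7 -1.5 -3.6 F in/lat/up [-2.1, -0.8, -0.4]
shift cm in current tool [-0.7   0.05  0.36] in target tool [-0.7   0.05  0.37] rot [-0.0004 -0.0005 -0.0012] per row / 8.0 [-4.85898167e-05 -6.72566231e-05 -1.44047139e-04]
```

Call:
jog_arm(increments="-0.15 0 0.05 0 0 0 -1;-0.15 0 0.05 0 0 0 -1;-0.15 0 0.05 0 0 0 -1;-0.15 0 0.05 0 0 0 -1;-0.15 0 0.05 0 0 0 -1;0 0 0 0 0 0 -1;0 0 0 0 0 0 -1;0 0 0 0 0 0 -1")

```text
clock: 6.8
eef_pos: [581.6, 169.3, 62.7]
tcp_rot: [-3.142, 0.3, 0.21]
contact_force: [4.0, 1.1, 1.8]
opening: -0.005
```

```bash
python3 plan.py -2 -1 -5 0.3 8
python3 - <<'E'
from h import *
w=r.grab_frame("wrist")[:,:,::-1];s=r.grab_frame("side")[:,:,::-1]
cv2.imwrite("pics/m4.png",np.hstack([cv2.resize(w,(400,300)),cv2.resize(s[150:300,100:300],(400,300))]))
E
```

```text
now d,lat,h -1.8 -1.5 -3.7 F in/lat/up [-4.1, -0.3, 1.8]
shift cm in current tool [0.06 0.05 0.12] in target tool [0.06 0.05 0.12] rot [-0.0004 -0.0005 -0.0011] per row / 8.0 [-5.36033184e-05 -5.84329039e-05 -1.43136580e-04]
```

View pics/m4.png

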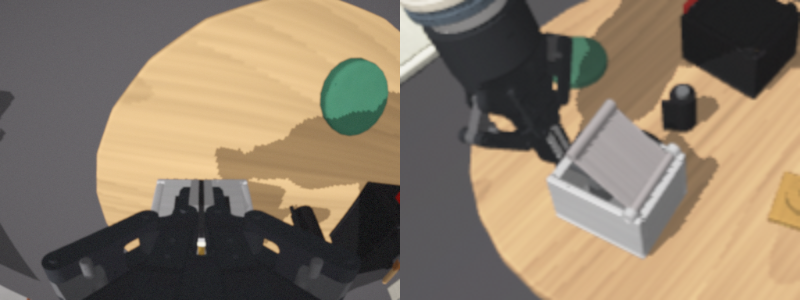

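Call:
jog_arm(increments="0.3 0 -0.09 0 0 0 -1;0.3 0 -0.09 0 0 0 -1;0.3 0 -0.09 0 0 0 -1;0.3 0 -0.09 0 0 0 -1;0.3 0 -0.09 0 0 0 -1;0.3 0 -0.09 0 0 0 -1;0.3 0 -0.09 0 0 0 -1;0.3 0 -0.09 0 0 0 -1")

```text
clock: 7.7
eef_pos: [606.0, 174.4, 62.3]
tcp_rot: [3.142, 0.3, 0.21]
contact_force: [0.7, -0.7, 0.1]
opening: -0.0
```

```bash
python3 plan.py -5 0 71 0.3 8
python3 - <<'E'
from h import *
w=r.grab_frame("wrist")[:,:,::-1];s=r.grab_frame("side")[:,:,::-1]
cv2.imwrite("pics/m5.png",np.hstack([cv2.resize(w,(400,300)),cv2.resize(s[150:300,100:300],(400,300))]))
E
```

```text
now d,lat,h -26.7 -1.4 -4.1 F in/lat/up [-0.6, 0.9, 0.1]
shift cm in current tool [-4.3   0.15 -6.53] in target tool [-4.29  0.14 -6.53] rot [-0.0004  0.0004 -0.0012] per row / 8.0 [-4.43602485e-05  4.86951270e-05 -1.46610954e-04]
```

View pics/m5.png

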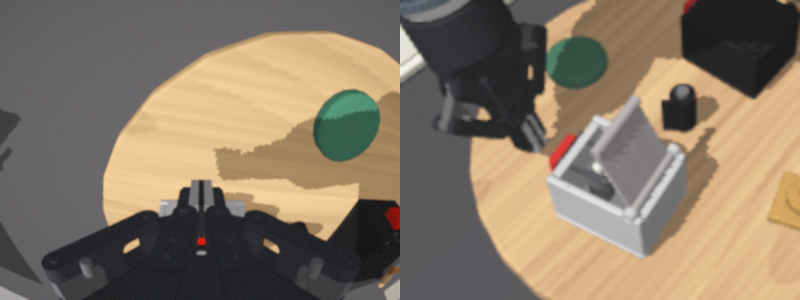

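Call:
jog_arm(increments="-0.3 0.02 -0.88 0 0 0 -1;-0.3 0.02 -0.88 0 0 0 -1;-0.5 0.02 -0.81 0 0 0 -1;-0.6 0.02 -0.8 0 0 0 -1;-0.6 0.02 -0.8 0 0 0 -1;-0.65 0.02 -0.8 0 0 0 -1;-0.65 0.02 -0.78 0 0 0 -1;-0.65 0.02 -0.78 0 0 0 -1")

```text
clock: 8.6
eef_pos: [585.1, 168.3, 138.3]
tcp_rot: [-3.142, 0.3, 0.21]
contact_force: [0.2, -0.3, 0.2]
opening: 0.001
```

```bash
python3 plan.py 40 0 71 0.3 8
python3 - <<'E'
from h import *
w=r.grab_frame("wrist")[:,:,::-1];s=r.grab_frame("side")[:,:,::-1]
cv2.imwrite("pics/m6.png",np.hstack([cv2.resize(w,(400,300)),cv2.resize(s[150:300,100:300],(400,300))]))
E
```

```text
now d,lat,h -4.9 0.1 71.9 F in/lat/up [-0.1, 0.4, 0.2]
shift cm in current tool [-4.27 -0.01  1.41] in target tool [-4.27 -0.01  1.41] rot [-0.0004 -0.0001 -0.0012] per row / 8.0 [-5.02329718e-05 -1.86533630e-05 -1.45466627e-04]
```

View pics/m6.png

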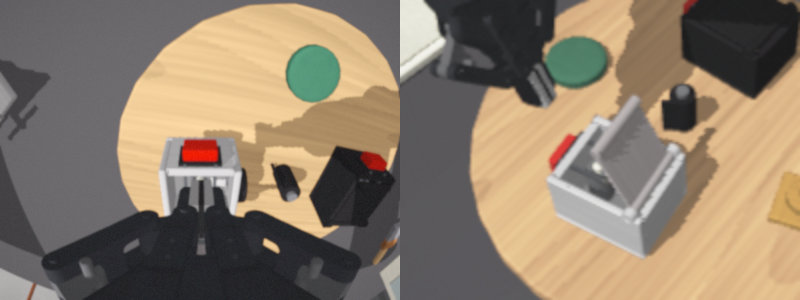

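Call:
jog_arm(increments="-0.48 0 0.15 0 0 0 -1;-0.48 0 0.15 0 0 0 -1;-0.48 0 0.15 0 0 0 -1;-0.48 0 0.15 0 0 0 -1;-0.48 0 0.15 0 0 0 -1;-0.48 0 0.15 0 0 0 -1;-0.48 0 0.15 0 0 0 -1;-0.48 0 0.15 0 0 0 -1")

```text
clock: 9.5
eef_pos: [545.7, 159.9, 137.2]
tcp_rot: [-3.142, 0.3, 0.21]
contact_force: [-0.0, 0.3, 0.8]
opening: -0.001
```

Call:
jog_arm(increments="-0.48 0 0.14 0 0 0 -1;-0.48 0 0.14 0 0 0 -1;-0.48 0 0.14 0 0 0 -1;-0.48 0 0.14 0 0 0 -1;-0.48 0 0.12 0 0 0 -1;-0.48 0 0.12 0 0 0 -1;-0.48 0 0.12 0 0 0 -1;-0.48 0 0.12 0 0 0 -1")

```text
clock: 10.3
eef_pos: [506.8, 151.7, 138.7]
tcp_rot: [-3.142, 0.3, 0.21]
contact_force: [0.8, 0.1, 0.3]
opening: -0.0
```

```bash
python3 plan.py 105 0 75 0.3 8
python3 - <<'E'
from h import *
w=r.grab_frame("wrist")[:,:,::-1];s=r.grab_frame("side")[:,:,::-1]
cv2.imwrite("pics/m7.png",np.hstack([cv2.resize(w,(400,300)),cv2.resize(s[150:300,100:300],(400,300))]))
E
```

```text
now d,lat,h 75.0 0.0 72.3 F in/lat/up [-0.8, 0.1, 0.3]
shift cm in current tool [-2.94  0.    0.63] in target tool [-2.94 -0.    0.63] rot [-0.0004 -0.0001 -0.0011] per row / 8.0 [-4.58489831e-05 -1.43264384e-05 -1.43292255e-04]
```

View pics/m7.png

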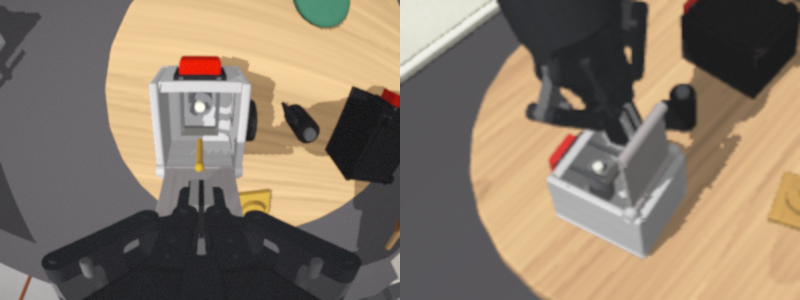

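Being pushed, nearly upright. Continue.

Call:
jog_arm(increments="-0.47 0 0.1 0 0 0 -1;-0.47 0 0.1 0 0 0 -1;-0.47 0 0.1 0 0 0 -1;-0.47 0 0.1 0 0 0 -1;-0.47 0 0.12 0 0 0 -1;-0.47 0 0.14 0 0 0 -1;-0.47 0 0.14 0 0 0 -1;-0.47 0 0.14 0 0 0 -1")

```text
clock: 11.2
eef_pos: [468.9, 143.6, 140.8]
tcp_rot: [3.142, 0.3, 0.21]
contact_force: [0.3, -0.2, 0.2]
opening: -0.0
```

```bash
python3 plan.py 40 0 90 0.3 8
python3 - <<'E'
from h import *
w=r.grab_frame("wrist")[:,:,::-1];s=r.grab_frame("side")[:,:,::-1]
cv2.imwrite("pics/m8.png",np.hstack([cv2.resize(w,(400,300)),cv2.resize(s[150:300,100:300],(400,300))]))
E
```

```text
now d,lat,h 113.8 -0.0 74.4 F in/lat/up [-0.2, 0.2, 0.2]
shift cm in current tool [ 6.59 -0.01 -3.67] in target tool [ 6.59  0.   -3.67] rot [-0.0003  0.0001 -0.0011] per row / 8.0 [-4.32785453e-05  8.77143036e-06 -1.42407617e-04]
```

View pics/m8.png

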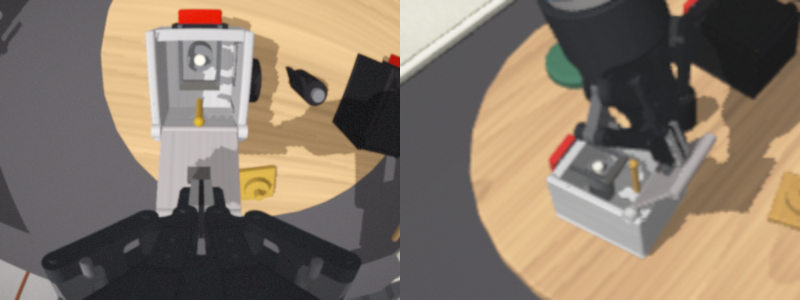

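Call:
jog_arm(increments="0.8 0 -0.45 0 0 0 -1;0.8 0 -0.45 0 0 0 -1;0.8 0 -0.45 0 0 0 -1;0.8 0 -0.6 0 0 0 -1;0.8 0 -1 0 0 0 -1;0.8 0 -1.5 0 0 0 -1;0.8 0 -2 0 0 0 -1;0.8 0 -2 0 0 0 -1")

```text
clock: 12.1
eef_pos: [554.6, 161.8, 203.5]
tcp_rot: [3.142, 0.3, 0.21]
contact_force: [0.5, 0.1, 0.2]
opening: 0.003
```

Call:
jog_arm(increments="2 0 -2 0 0 0 -1;2 0 -2 0 0 0 -1;2 0 -2 0 0 0 -1;2 0 -2 0 0 0 -1;2 0 -2 0 0 0 -1;1 0 -1 0 0 0 -1;0 0 0 0 0 0 -1;0 0 0 0 0 0 -1")

```text
clock: 12.9
eef_pos: [688.1, 190.2, 274.8]
tcp_rot: [3.142, 0.301, 0.21]
contact_force: [1.0, -0.3, -0.2]
opening: 0.002
```

```bash
python3 plan.py 40 0 90 0.3 8
python3 - <<'E'
from h import *
w=r.grab_frame("wrist")[:,:,::-1];s=r.grab_frame("side")[:,:,::-1]
cv2.imwrite("pics/m9.png",np.hstack([cv2.resize(w,(400,300)),cv2.resize(s[120:300,100:340],(400,300))]))
P=np.array([580.2,167.4,66.4]);yaw=3.3526
i=np.array([np.cos(yaw),np.sin(yaw),0]);l=np.array([-i[1],i[0],0]);k=np.array([0,0,1.])
for th in(1.57,1.9,2.2):
    print(th,proj("side",[P+(94-66*np.cos(th))*i+b*l+(22+66*np.sin(th))*k for b in(-30,30)]).round(0))
cv2.imwrite("pics/s9.png",cv2.resize(s[150:300,120:320],(800,600)))
E
```

```text
now d,lat,h -110.2 0.3 208.4 F in/lat/up [-1.0, 0.5, -0.2]
shift cm in current tool [-1.084e+01 -1.000e-02  1.576e+01] in target tool [-10.85  -0.03  15.75] rot [-0.0003  0.0006 -0.0012] per row / 8.0 [-4.30659022e-05  7.74610009e-05 -1.53674932e-04]
1.57 [[214. 233.]
 [234. 204.]]
1.9 [[227. 240.]
 [246. 211.]]
2.2 [[237. 248.]
 [256. 218.]]
```

View pics/m9.png

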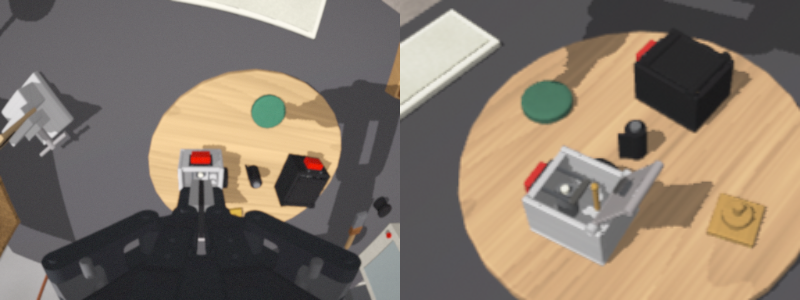

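View pics/s9.png

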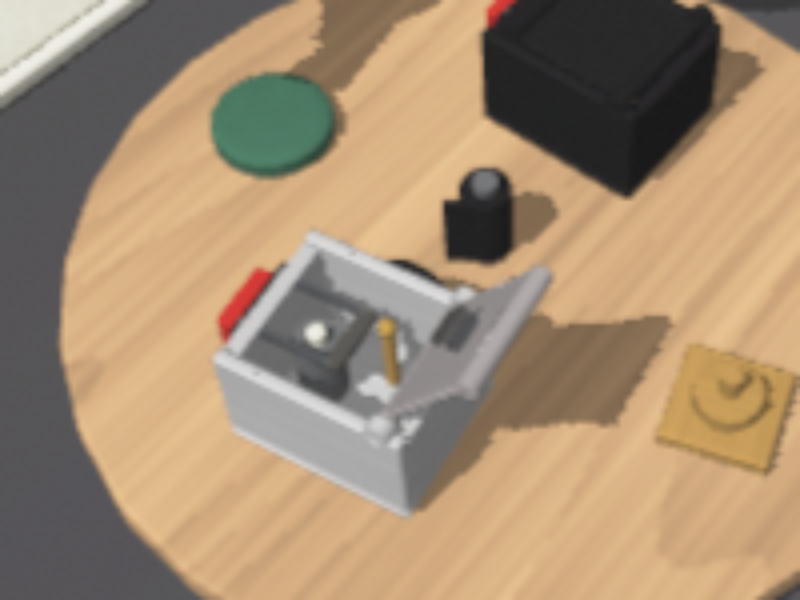

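```bash
python3 -c "
from rig import r
print(r.sign_off())"
```

```text
the job is handed in; nothing more can be done
None
```

The chrome loader's cover is wide open and leaning back on its stop, and I handed the job in at about 13 s on the robot's clock.

- **What I did:** With the gripper shut and leaning outward, I pressed the chrome loader's red tab about 8 mm in, at about 4 N. The cover sprang up, and I backed off. I then pushed the cover over from just below its edge, with at most about 1 N read after each move, and withdrew upward and clear.
- **Last checks:** In the final side picture the cover's edge is at pixel (256, 217). The calibration predicts (256, 218) for 2.2 rad, so the cover rests at its stop. The tab is back out.
- **Everything else:** The black loader's cover is shut. The cassette, lens cap and tripod mount are on the turntable and look undisturbed. The gripper was well clear, with the force reading at noise level (about 1 N).
- **Failed or disagreeing checks:** No check failed. The one mismatch was the tab's position: two of the side-view points in the pose fit were 2–3 pixels off. The tab's lower edge in the wrist view was about 3–4 pixels off its predicted position.

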